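# Set the turntable stop bar evenly, then unload the lacquered bowl

## Task

Set the stop on the polishing turntable: push the long metal bar under the little slatted shelf all the way down, keeping its two ends level as it goes home, hold it there for a second without forcing it, and let it come back up. Only then lift the black bowl off the turntable and set it down gently, still mouth down, in the middle of the empty place on the drying rack; leave the other bowl, the jar and the sanding block where they are.

Things in the scene. Friction and masses are not known exactly. Their poses are not given: they have to be found in the camera images.
- bar_cap: The stop bar: aluminium, 160 mm long (its y), 55 wide (its x, away from the robot), 10 thick with a 22 mm front lip, under the slatted shelf. Origin: on its top face, halfway along, on the press line, 15 mm behind its front edge and 45 mm in front of its hinge line. z: out of its top face. At rest the front edge is raised 0.12 rad and the origin is 97 mm above the table.
- stop_hinge (a joint): How far the bar is pressed, rad: 0 at rest, 0.26 fully down against its stop (about 12 mm down at the press line). Sprung: about 4 N at the press line to start it, 9 N fully down; springs back when let go. Skidding fingertips add some sideways force.
- stop_rock (a joint): Sideways rock of the bar, rad, 0: level, limits +-0.12; positive: its -y end (right, seen from the robot) is down. Sprung, 1.8 N m per rad. It rocks about a hidden pivot anywhere within 32 mm either side of the bar's middle, not tied to the housing's middle: find it by feel. Pressed beside the pivot, that side dips (contact then shifts within the fingertips' width); over it, the bar stays level.
- station: Dark housing of the bar, 130 x 280 x 45 mm, under a slatted shelf. Origin: on the table, x away from the robot, y parallel to the bar. Shelf: underside 200 mm above the table, from x = -0.01 (right over the press line, x = -0.008) to 0.12; posts 18 mm square at y = +-0.150, x = 0 and 0.105. No room for an upright gripper over the bar: come from the robot's side tilted 35 to 50 degrees.
- turntable: Polishing turntable: round steel disc 160 mm across on a grey base, felt top 50 mm above the table. Origin: underside centre. Does not turn by itself.
- bowl: The polished black lacquer bowl, standing mouth down on the turntable: 118 mm across at the mouth, 78 mm high, about 0.2 kg. Origin: centre of its mouth, z up towards its foot. Its foot is a solid upright cylinder 48 mm across, from 58 to 78 mm above the origin: grip it there from above.
- rack: Slatted wooden drying rack 320 x 166 mm, slat tops 30 mm above the table, with two places along its x, at x = -0.076 (empty) and +0.076 (taken by the other bowl). Origin: underside centre.
- rack_place (a point): Centre of the empty place on the rack, on the slat tops (30 mm above the table).
- bowl_dry: Another bowl of the same kind, mouth down on the far place of the rack. Leave it alone. Origin: centre of its mouth.
- polish_jar: White jar 64 mm across, 75 mm high, standing behind the station. Leave it alone. Origin: underside centre.
- sanding_block: Wooden sanding block 60 x 110 x 28 mm lying in front of the station. Leave it alone. Origin: underside centre.
- shelf_top (a point): Middle of the slatted shelf's top, 210 mm above the table. Two small bowls are fixed on it, up to 270 mm above the table.
Mind the look-alikes: they are no part of the job. What is shaped like the bowl but yellow is not meant.

How it is judged:
By the outcome, as a careful person would: the job done as asked, in the order asked, and still so for the second after the job is handed in, with the robot touching nothing.
It also fails if it takes over 72 s, if anything falls off the work surface, if the arm or the gripper's body presses on something with over 40 N, if the wrist force passes 120 N, or if a joint passes its speed limit or range.

## Robot

A 6-joint arm with a two-finger parallel gripper is mounted at the origin on the work surface. World frame = base frame: x ahead of the robot, y to its left, z up, the work surface at z = 0. Lengths are in mm, angles in rad, forces in N, time in s.
With the tool pointing down it reaches from about 275 to 1000 mm from the base axis. Payload 8.4 kg.
Tool frame: the origin (TCP) lies between the finger pads; the fingertips stand 19 mm ahead of it and the grasp point (between the pads) is the TCP; z points along the fingers, y is the line along which they close (so a half turn about z gives the same grasp; the last joint's range is limited). The gripper opens to 85 mm and grips with 20 to 120 N. Pads are 22 mm wide; open, the fingers measure 114 mm over their backs; the gripper's body (76 mm by 85 mm) begins 54 mm behind the grasp point. The pads swing forward as they close: fully open they stand 13 mm farther back than shut.
Start: joints at [1.239, 0.353, 1.633, -0, 1.155, -0.002], TCP at [202.407, 591.32, 250.281] pointing down, gripper open.
Joint ranges: [-2.63, 2.63], [-0.92, 2.1], [0.06, 2.66], [-1.3, 4.44], [0, 2.69], [-3.02, 3.02]. Speed limits (rad/s): [2.22, 2.22, 2.79, 3.14, 3.14, 3.14].

## Interface

Orientations are given as a unit quaternion [w, x, y, z].
In Python, from station import get_state, optics, manip gives the robot as it stands. The module is installed in compiled form; this text tells all that it offers.
- The arm moves only by the tool send_rows, never from a script. Its argument "deltas" is one flat list of numbers, 6 for each row, row after row: the shift along the tool's x, y, z normalised to -1 to 1, where 1 is 0.25 m, then the turn, a rotation vector about the tool's x, y, z normalised to -1 to 1, where 1 is 0.5 rad. In form: [tx, ty, tz, wx, wy, wz, tx, ty, tz, wx, wy, wz, ...]. A call has 1 to 20 rows; each row is the pose to reach, as a shift and turn from the pose commanded when the call began, along the tool's axes at that moment; what a row does not reach only later rows make up. A row lasts 1/12 s, in which the tool goes at most 41.7 mm and 7.16 degrees, less where a joint would pass 70% of its speed; a pose out of reach is approached as far as the arm can. A call with a number of a shift or a turn outside -1 to 1 is refused whole. A call with a gripper value outside its range is refused whole. "claw" is the closure, from -1 (fully open) to 1 (shut), set as the call begins (left out, the last holds). The fingers move at their own pace and stop on an object; "grip_force" is the grip in N (left out, the last holds). Time passes only in rows, so rows that repeat a pose let the fingers close. It gives the time, the measured TCP pose, the force, the opening and the grip force at its end, in the units of the state.
- get_state(): the state, without advancing time (a new reading comes with each control period).
- optics.read_camera(name): name is "scene" or "top" or "wrist"; returns a dict with "color" (480x640x3 uint8, blue, green, red), "mtx" (3x3 intrinsics, pixels), "distortion" ([k1, k2, p1, p2, k3] as OpenCV has them; the pictures are not rectified), "world_from_camera" (4x4, takes a point from camera to world coordinates); the wrist camera has in their place "mount" (4x4, takes a point from camera to tool coordinates, whose origin is the TCP and whose axes are the flange's). Camera axes: x right, y down, z forward; pixel columns grow to the right and rows downward; lengths in mm; the calibration is good to about 2 mm. A picture is of the moment at which its call begins: read the wrist's pose just before it. There is no depth.
- manip.hand_in(): hands the job in; it is judged then, once.
The state is a dict: "time_s": time; "joint_pos": joint angles; "qvel": joint speeds; "tau": joint torques, N m; "eef_pos": TCP position; "tcp_rot": TCP orientation; "ft_force": force on the tool from outside, world axes, zero at the start; "ft_torque": the same for the moment, N m; "finger_gap": finger opening in mm; "grasp_force": force on a finger pad.
Only numpy, scipy, OpenCV 4.12 (cv2) and the standard library are available. Lean on these libraries where they do the work, as an engineer would, in place of code of your own. Each camera call takes 0.05 s, during which the arm holds its last target. There are 200 camera calls.

## Working session

There is one attempt and no reset: what is moved stays moved. The work goes in short steps, Python scripts to look and compute and a tool call to move; the robot and the scene stay as the last step left them, time stands still between calls to the robot, and variables do not carry over. Pictures are saved under pics/ and viewed, at most 10 in all, crops included, and the job is handed in when it is done.

Besides the shell and the picture viewer there is one more tool, called after ">>>" by a JSON object that holds its "op" and its "data", one argument or row to a line. send_rows: Moves the arm, as the interface text tells. Its arguments: {"type":"object","properties":{"deltas":{"type":"array"},"claw":{"type":"number"},"grip_force":{"type":"number"}},"required":["deltas"]}

```bash
mkdir -p pics
cat > h.py <<'E'
import numpy as np, cv2
from station import get_state, optics, manip
from scipy.spatial.transform import Rotation as R
def cam(n):
    s=get_state(); c=optics.read_camera(n)
    if n=="wrist":
        T=np.eye(4); q=s["tcp_rot"]; T[:3,:3]=R.from_quat([q[1],q[2],q[3],q[0]]).as_matrix(); T[:3,3]=s["eef_pos"]
        c["T"]=T@np.array(c["mount"])
    else: c["T"]=np.array(c["world_from_camera"])
    return c
def ray(c,uv):
    p=cv2.undistortPoints(np.array(uv,float).reshape(-1,1,2),np.array(c["mtx"]),np.array(c["distortion"])).reshape(-1,2)
    d=np.c_[p,np.ones(len(p))]@c["T"][:3,:3].T
    return c["T"][:3,3],d
def plane(c,uv,z):
    o,d=ray(c,uv); return o+d*((z-o[2])/d[:,2])[:,None]
def proj(c,P):
    Ti=np.linalg.inv(c["T"]); 
    return cv2.projectPoints(np.array(P,float).reshape(-1,3),cv2.Rodrigues(Ti[:3,:3])[0],Ti[:3,3],np.array(c["mtx"]),np.array(c["distortion"]))[0].reshape(-1,2)
def tri(c1,u1,c2,u2):
    o1,d1=ray(c1,u1);o2,d2=ray(c2,u2);d1=d1[0];d2=d2[0]
    t=np.linalg.lstsq(np.c_[d1,-d2],o2-o1,rcond=None)[0]
    a=o1+t[0]*d1;b=o2+t[1]*d2
    return (a+b)/2,np.linalg.norm(a-b)
E
python3 - <<'E'
from h import *
import pickle
for n in("scene","top","wrist"):
    c=cam(n); cv2.imwrite(f"pics/{n}0.png",c["color"]); pickle.dump(c,open(n+"0.pkl","wb")); print(n,c["T"].round(2).tolist(),np.array(c["mtx"]).round(0).tolist())
print(get_state())
E
```

```text
scene [[0.4, 0.57, -0.71, 1344.66], [0.92, -0.25, 0.32, -438.59], [0.0, -0.78, -0.62, 830.92], [0.0, 0.0, 0.0, 1.0]] [[434.0, 0.0, 306.0], [0.0, 434.0, 237.0], [0.0, 0.0, 1.0]]
top [[0.02, -0.99, 0.12, 329.02], [-1.0, -0.01, 0.02, -90.69], [-0.01, -0.12, -0.99, 1855.97], [0.0, 0.0, 0.0, 1.0]] [[623.0, 0.0, 320.0], [0.0, 623.0, 243.0], [0.0, 0.0, 1.0]]
wrist [[0.32, 0.9, 0.3, 126.51], [0.95, -0.31, -0.1, 616.62], [-0.0, 0.31, -0.95, 372.71], [0.0, 0.0, 0.0, 1.0]] [[427.0, 0.0, 313.0], [0.0, 427.0, 241.0], [0.0, 0.0, 1.0]]
{'time_s': 0.15, 'joint_pos': array([ 1.23863667e+00,  3.53538178e-01,  1.63396079e+00, -2.01908726e-05,
        1.15521139e+00, -2.41414756e-03]), 'qvel': array([-5.30034236e-05, -1.88764770e-03, -1.45164198e-03, -1.21986254e-03,
        8.80268203e-04,  1.34800141e-03]), 'tau': array([ 5.27198627e-04, -6.05635571e+01, -3.42335987e+01,  8.47816273e-05,
        6.16786274e-03,  4.82829546e-05]), 'eef_pos': array([202.27678105, 590.9937037 , 249.70452634]), 'tcp_rot': array([-8.39485857e-05,  1.64122761e-01,  9.86439763e-01, -5.52589999e-04]), 'ft_force': array([-0.90824402,  0.17336062,  0.69099582]), 'ft_torque': array([ 0.02901756,  0.05968755, -0.01902222]), 'grasp_force': 0.0, 'finger_gap': 85.31863093723524}
```

View pics/scene0.png

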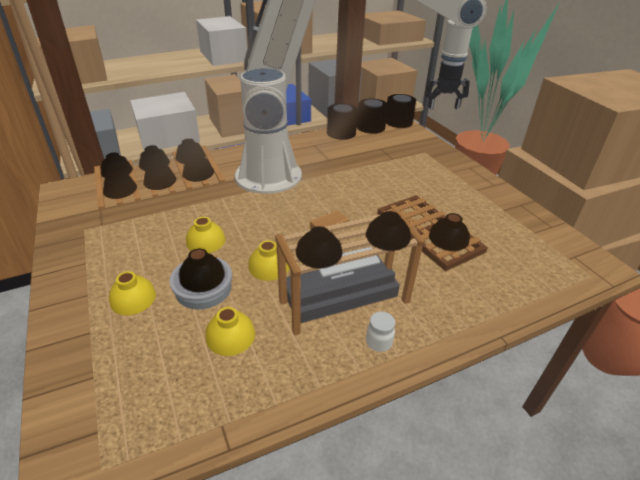

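View pics/top0.png

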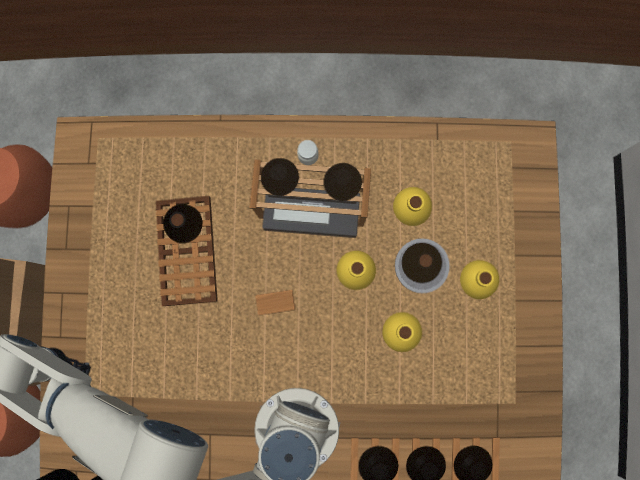

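The top view shows the black bowl on the turntable at about (425,262). The other black bowls are on the rack (183,223) and fixed on the shelf at (280,177) and (342,182). Four yellow look-alikes stand around the turntable. The pale bar is at about (301,213), the housing at (310,222), the empty rack place at about (188,280), and the block at (275,302). The black bowl on the grey disc fits the description, and I'll confirm it in an enlarged crop.

Run:
```python
import cv2,numpy as np
t=cv2.imread("pics/top0.png"); s=cv2.imread("pics/scene0.png")
f=lambda im,x,y,w,h,k:cv2.resize(im[y:y+h,x:x+w],None,fx=k,fy=k,interpolation=cv2.INTER_CUBIC)
a=f(t,240,150,133,100,3); b=f(t,360,215,133,100,3)
c=f(s,260,200,171,129,400/171)[:300]; d=f(s,140,220,133,100,3)
g=lambda i:cv2.resize(i,(400,300))
cv2.imwrite("pics/m1.png",np.vstack([np.hstack([g(a),g(b)]),np.hstack([g(c),g(d)])]))
```

```text
(no output)
```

View pics/m1.png

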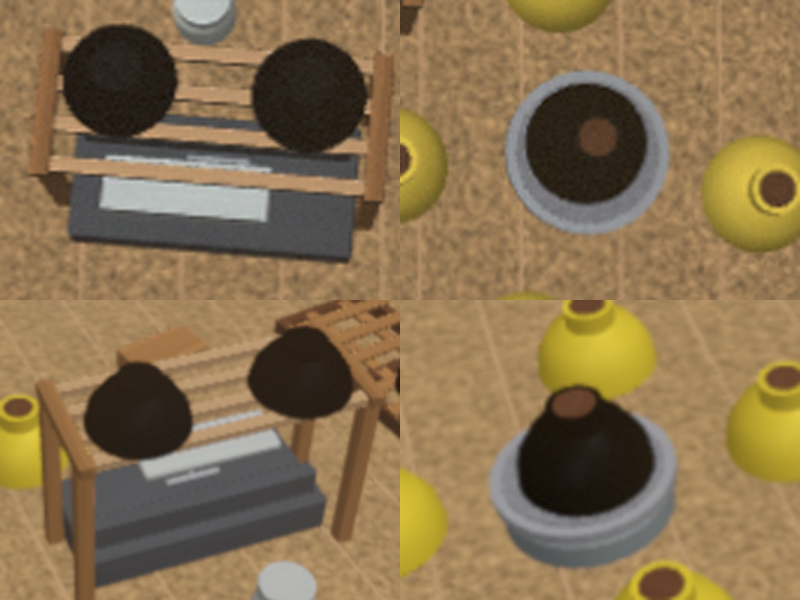

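The crop confirms it: the black bowl with a brown foot stands on the grey disc (top panel: centre ~(586,145), foot (598,137); scene panel: foot (575,402)). The bar's front corners are at crop (100,205) and (267,220), clear of the shelf.

```bash
cat > m.py <<'E'
from h import *
import pickle
def blob(m,roi,minA=30):
    x,y,w,h=roi; z=np.zeros_like(m); z[y:y+h,x:x+w]=m[y:y+h,x:x+w]
    cs=cv2.findContours(z,cv2.RETR_EXTERNAL,cv2.CHAIN_APPROX_NONE)[0]
    return max(cs,key=cv2.contourArea)
E
python3 - <<'E'
from m import *
t=pickle.load(open("top0.pkl","rb"));s=pickle.load(open("scene0.pkl","rb"))
def foot(c,roi):
    hsv=cv2.cvtColor(c["color"],cv2.COLOR_BGR2HSV); x,y,w,h=roi
    b=c["color"].astype(int)
    m=((b.max(2)>60)&(b[...,2]-b[...,0]>25)).astype(np.uint8)*255
    k=blob(m,roi); M=cv2.moments(k); return [M["m10"]/M["m00"],M["m01"]/M["m00"]],cv2.contourArea(k)
ft,a1=foot(t,(412,248,24,24)); fs,a2=foot(s,(185,245,28,16)); print(ft,a1,fs,a2); print("bowl foot top",tri(t,[ft],s,[fs]),plane(t,[ft],128))
ft2,a1=foot(t,(172,213,16,16)); fs2,a2=foot(s,(440,208,28,18)); print(ft2,a1,fs2,a2); print("dry foot",tri(t,[ft2],s,[fs2]),plane(t,[ft2],108))
# bar
b=t["color"].astype(int); m=((b.min(2)>150)).astype(np.uint8)*255
k=blob(m,(262,195,80,35)); r=cv2.minAreaRect(k); print("bar",r,cv2.boxPoints(r).tolist())
print(plane(t,[[273.3,218.3],[329,223.3],[275,202.3]],98).round(1))
h=plane(t,[[263.3,229],[356.7,236.7]],45);print("housing front",h.round(1),np.linalg.norm(h[0]-h[1]))
# turntable disc
m=((np.abs(b[...,0]-b[...,2])<40)&(b.min(2)>90)).astype(np.uint8)*255
k=blob(m,(385,230,75,70));e=cv2.minEnclosingCircle(k);print("disc",e,plane(t,[e[0],[e[0][0]+e[1],e[0][1]]],50))
# rack dark ends
print("rack corners",plane(t,[[156,201],[210,197],[216,300],[163,305]],30).round(1))
E
```

```text
[425.3729809104258, 260.201174743025] 113.5 [197.64079952968842, 250.59611992945327] 283.5
bowl foot top (array([ 493.41832989, -354.54308767,  137.12170998]), np.float64(2.950647688365494)) [[ 494.00705774 -357.41225175  128.        ]]
[176.94473229706387, 219.33851468048357] 96.5 [454.99228395061726, 214.28600823045264] 324.0
dry foot (array([603.83101661, 350.04700115, 118.60623197]), np.float64(5.0574755934991344)) [[603.97278682 350.57332137 108.        ]]
bar ((300.7114562988281, 215.85690307617188), (54.90459060668945, 10.127643585205078), 4.573921203613281) [[272.9427795410156, 218.7154083251953], [273.7503967285156, 208.62001037597656], [328.4801330566406, 212.99839782714844], [327.6725158691406, 223.0937957763672]]
[[611.5  72.8  98. ]
 [599.  -86.8  98. ]
 [658.1  69.1  98. ]]
housing front [[ 587.8  106.5   45. ]
 [ 568.5 -168.4   45. ]] 275.5192114928462
disc ((421.7073059082031, 265.4146423339844), 27.57817268371582) [[ 486.06113481 -358.6319992    50.        ]
 [ 486.99075766 -439.92756144   50.        ]]
rack corners [[671.9 438.   30. ]
 [685.2 272.   30. ]
 [377.1 243.   30. ]
 [358.8 402.3  30. ]]
```

```bash
cat >> h.py <<'E'
def tool(yaw,tilt):
    # tool x horizontal toward the robot at tilt 0; z down, tilted ahead
    c,s=np.cos(tilt),np.sin(tilt)
    return R.from_euler("z",yaw).as_matrix()@np.array([[-c,0,s],[0,1,0],[-s,0,-c]])
def rel(p,Rt=None,s=None):
    s=s or get_state(); q=s["tcp_rot"]; R0=R.from_quat([q[1],q[2],q[3],q[0]]).as_matrix()
    d=R0.T@(np.array(p)-s["eef_pos"])/250
    w=np.zeros(3) if Rt is None else R.from_matrix(R0.T@Rt).as_rotvec()/.5
    return d.round(4).tolist(),w.round(4).tolist()
E
python3 - <<'E'
from h import *
t=tool(-.077,np.radians(45)); P=np.array([622,-8,97.]); g=P-130*t[:,2]; print(g)
print(rel(g,t));
E
```

```text
[530.34849218  -0.92885343 188.92388155]
([-2.0082, -1.815, 0.2452], [-0.2006, -1.5625, -0.4783])
```

>>> {"op": "send_rows", "data": {
  "deltas": [-0.12,-0.11,0,-0.01,-0.1,-0.03,-0.24,-0.22,0,-0.03,-0.2,-0.06,-0.36,-0.33,0,-0.04,-0.3,-0.09,-0.48,-0.44,0,-0.05,-0.4,-0.12,-0.6,-0.55,0,-0.06,-0.5,-0.15,-0.72,-0.66,0,-0.08,-0.6,-0.18,-0.84,-0.76,0,-0.09,-0.7,-0.21,-0.95,-0.86,0,-0.1,-0.78,-0.24]
}}

```text
time_s: 0.82
eef_pos: [357.9, 309.2, 250.2]
tcp_rot: [0.196, 0.101, 0.975, -0.008]
ft_force: [0.8, 0.1, -0.4]
finger_gap: 85.5
grasp_force: 0.0
```

Run:
```python
from h import *
t=tool(-.077,np.radians(45)); P=np.array([622,-8,97.]); g=P-130*t[:,2]
s=get_state();print(s["time_s"],s["eef_pos"],rel(g,t,s),s["joint_pos"].round(2))
```

```text
0.8167 [357.87776787 309.18061399 250.23305981] ([-0.7695, -1.0828, 0.5569], [-0.098, -0.7774, -0.2366]) [ 0.94  0.03  2.11 -0.46  0.87 -0.14]
```

>>> {"op": "send_rows", "data": {
  "deltas": [-0.08,-0.11,0.06,-0.01,-0.08,-0.02,-0.16,-0.22,0.11,-0.02,-0.16,-0.05,-0.24,-0.33,0.17,-0.03,-0.24,-0.07,-0.32,-0.44,0.23,-0.04,-0.32,-0.1,-0.4,-0.55,0.28,-0.05,-0.4,-0.12,-0.48,-0.66,0.34,-0.06,-0.48,-0.15,-0.56,-0.76,0.4,-0.07,-0.56,-0.17,-0.64,-0.86,0.45,-0.08,-0.64,-0.2,-0.71,-0.95,0.5,-0.09,-0.71,-0.22,-0.75,-1.0,0.54,-0.1,-0.777,-0.237,-0.75,-1.0,0.54,-0.1,-0.777,-0.237]
}}

```text
time_s: 1.73
eef_pos: [530.4, 15.6, 223.7]
tcp_rot: [0.36, 0.037, 0.932, -0.011]
ft_force: [0.0, -1.4, -0.0]
finger_gap: 85.4
grasp_force: 0.0
```

Run:
```python
from h import *
import pickle
t=tool(-.077,np.radians(45)); P=np.array([622,-8,97.]); g=P-130*t[:,2]
s=get_state();print(s["time_s"],s["eef_pos"],rel(g,t,s),s["joint_pos"].round(2))
c=cam("wrist");pickle.dump(c,open("wrist1.pkl","wb"));cv2.imwrite("pics/w1.png",c["color"])
```

```text
1.7333 [530.39594168  15.58263106 223.70094552] ([0.0895, -0.0667, 0.106], [0.009, -0.098, -0.0081]) [ 0.09  0.03  2.35 -1.3   0.11 -0.15]
```

View pics/w1.png

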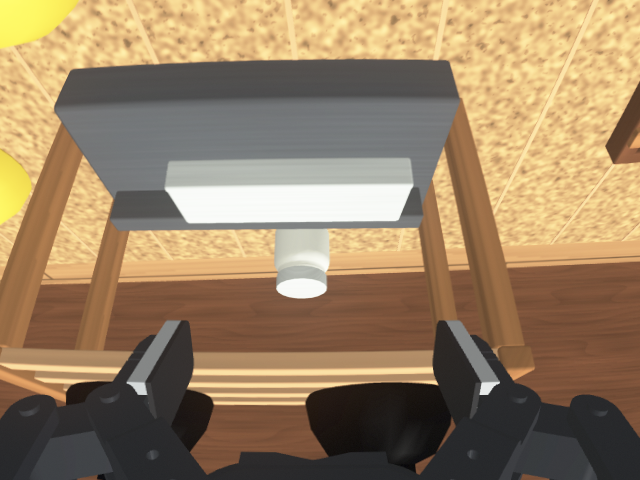

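Run:
```python
from m import *
c=pickle.load(open("wrist1.pkl","rb"));t=pickle.load(open("top0.pkl","rb"))
g=cv2.cvtColor(c["color"],cv2.COLOR_BGR2GRAY)
for x in(200,290,380): # vertical edges on bar
    col=g[140:240,x-3:x+4].mean(1); d=np.diff(cv2.GaussianBlur(col.reshape(-1,1),(1,3),0).ravel()); i=np.argsort(-abs(d))[:6]; print(x,sorted((140+i+.5).tolist()))
print("front top edge z98.8",plane(c,[[166,187],[413,185]],98.8).round(1))
print("lip bottom z~77",plane(c,[[170,160],[411,158]],77).round(1))
print("rear edge ~z92",plane(c,[[188,222],[400,220]],93).round(1))
print("housing front top z45",plane(c,[[55,110],[459,97]],45).round(1))
for u,w in(([273,218.5],[413,185]),([328.5,223.2],[166,187])): print("tri",tri(t,[u],c,[w]))
for u,w in(([273,218.5],[411,158]),([328.5,223.2],[170,160])): print("tri lipbot",tri(t,[u],c,[w]))
# arm fit
q=[(0.353538,1.63396,-.0000,1.1552,[202.28,590.99,249.7],[-8.39485857e-05,0.164122761,0.986439763,-5.5e-4],1.2386)]
s=get_state(); q.append((*s["joint_pos"][1:5],s["eef_pos"],s["tcp_rot"],s["joint_pos"][0]))
q.append((.03,2.11,-.46,.87,[357.88,309.18,250.23],[.196,.101,.975,-.008],.94))
A=[];B=[]
for j2,j3,j4,j5,p,w,j1 in q:
    zt=R.from_quat([w[1],w[2],w[3],w[0]]).as_matrix()[:,2]; ca,sa=np.cos(j1),np.sin(j1)
    r=ca*p[0]+sa*p[1]; zr=ca*zt[0]+sa*zt[1]; f=j2+j3
    print("lat",-sa*p[0]+ca*p[1]+0, -sa*zt[0]+ca*zt[1], "f",f,"toolpitch",np.arctan2(zr,zt[2]))
    A+= [[1,0,np.sin(j2),np.sin(f),zr],[0,1,np.cos(j2),np.cos(f),zt[2]]]; B+=[r,p[2]]
x,res,rk,sv=np.linalg.lstsq(np.array(A),np.array(B),rcond=None); print("a,h,L1,L2,D",x.round(1),res,rk,sv.round(2))
```

```text
200 [185.5, 221.5, 222.5, 223.5, 228.5, 229.5]
290 [184.5, 220.5, 221.5, 222.5, 228.5, 229.5]
380 [157.5, 183.5, 219.5, 220.5, 221.5, 227.5]
front top edge z98.8 [[596.4 -82.6  98.8]
 [608.   73.2  98.8]]
lip bottom z~77 [[595.9 -83.5  77. ]
 [607.8  74.6  77. ]]
rear edge ~z92 [[647.4 -86.1  93. ]
 [658.4  70.6  93. ]]
housing front top z45 [[ 571.5 -164.1   45. ]
 [ 586.3  107.9   45. ]]
tri (array([611.16958404,  73.83040839,  96.47997813]), np.float64(0.08652633106998882))
tri (array([599.89190163, -84.93320291,  95.8471378 ]), np.float64(0.9670942740007092))
tri lipbot (array([615.30201785,  76.2591635 ,  70.69328122]), np.float64(0.12316962112330329))
tri lipbot (array([602.88732997, -86.1063291 ,  71.32088698]), np.float64(1.9609373871630302))
lat 1.5126759702931167 -1.7650501358860483e-05 f 1.987498 toolpitch -3.140480053907745
lat -34.45620152302134 -0.11107878135008134 f 2.381857217518218 toolpitch 2.413485926335946
lat -106.65823139386728 -0.34013132390088363 f 2.1399999999999997 toolpitch 2.948972120956028
a,h,L1,L2,D [ 43.4 148.  580.7 416.1 274.9] [0.13174487] 5 [3.15 2.16 0.51 0.16 0.08]
```

Run:
```python
import numpy as np
a,h,L1,L2,D=43.4,148,580.7,416.1,274.9
P=np.array([619,97.])
for deg in(36,38,40,42,45,48):
  th=np.radians(deg); z=np.array([np.sin(th),-np.cos(th)]); x=np.array([-np.cos(th),-np.sin(th)])
  out=[]
  for off,dz in((100,0),(60,0),(30,0),(0,0),(0,-12)):
    T=P-6*z-11*x-off*z+[0,dz]; W=T-D*z-[a,h]; d=np.hypot(*W)
    c3=(d*d-L1**2-L2**2)/(2*L1*L2); j3=np.arccos(c3); j2=np.arctan2(W[0],W[1])-np.arctan2(L2*np.sin(j3),L1+L2*np.cos(j3))
    out.append((round(j2,2),round(j3,2),round(np.pi-th-(j2+j3),3)))
  print(deg,out)
```

```text
36 [(np.float64(0.15), np.float64(2.27), np.float64(0.098)), (np.float64(0.24), np.float64(2.27), np.float64(0.013)), (np.float64(0.3), np.float64(2.26), np.float64(-0.046)), (np.float64(0.37), np.float64(2.24), np.float64(-0.098)), (np.float64(0.39), np.float64(2.25), np.float64(-0.133))]
38 [(np.float64(0.14), np.float64(2.3), np.float64(0.034)), (np.float64(0.23), np.float64(2.29), np.float64(-0.05)), (np.float64(0.3), np.float64(2.28), np.float64(-0.107)), (np.float64(0.37), np.float64(2.27), np.float64(-0.159)), (np.float64(0.39), np.float64(2.28), np.float64(-0.194))]
40 [(np.float64(0.14), np.float64(2.33), np.float64(-0.032)), (np.float64(0.24), np.float64(2.32), np.float64(-0.115)), (np.float64(0.31), np.float64(2.31), np.float64(-0.171)), (np.float64(0.37), np.float64(2.29), np.float64(-0.22)), (np.float64(0.4), np.float64(2.3), np.float64(-0.255))]
42 [(np.float64(0.14), np.float64(2.37), np.float64(-0.1)), (np.float64(0.24), np.float64(2.35), np.float64(-0.182)), (np.float64(0.31), np.float64(2.33), np.float64(-0.235)), (np.float64(0.38), np.float64(2.31), np.float64(-0.282)), (np.float64(0.4), np.float64(2.32), np.float64(-0.319))]
45 [(np.float64(0.15), np.float64(2.41), np.float64(-0.206)), (np.float64(0.25), np.float64(2.39), np.float64(-0.285)), (np.float64(0.32), np.float64(2.37), np.float64(-0.335)), (np.float64(0.39), np.float64(2.35), np.float64(-0.378)), (np.float64(0.42), np.float64(2.36), np.float64(-0.415))]
48 [(np.float64(0.16), np.float64(2.46), np.float64(-0.318)), (np.float64(0.26), np.float64(2.43), np.float64(-0.393)), (np.float64(0.33), np.float64(2.41), np.float64(-0.439)), (np.float64(0.4), np.float64(2.38), np.float64(-0.477)), (np.float64(0.43), np.float64(2.39), np.float64(-0.515))]
```

Measured: bar front-edge middle is about (604,-5,97), yaw ≈ -0.073 and length 158–160, so the size agrees. The view shows the bar lip and top face at rows 158–222 and columns 166–413, with 1.3 rad of wrist roll used up. That tilt needs the wrist's other branch, so I'll plan it with a fitted arm model.

```bash
cat >> h.py <<'E'
def fk(j):
    a,h,L1,L2,D=43.4,148,580.7,416.1,274.9
    f=j[1]+j[2]
    Rm=(R.from_euler("z",j[0])*R.from_euler("y",f)*R.from_euler("z",j[3])*R.from_euler("y",j[4])*R.from_euler("z",j[5]+np.pi/2)).as_matrix()
    w=R.from_euler("z",j[0]).as_matrix()@np.array([a+L1*np.sin(j[1])+L2*np.sin(f),0,h+L1*np.cos(j[1])+L2*np.cos(f)])
    return w+D*Rm[:,2],Rm
def relj(ja,jb):
    p,A=fk(ja);q,B=fk(jb)
    return np.r_[A.T@(q-p)/250,R.from_matrix(A.T@B).as_rotvec()/.5].round(4)
E
python3 - <<'E'
from h import *
s=get_state(); p,A=fk(s["joint_pos"]); q=s["tcp_rot"]; print(p,s["eef_pos"],(A-R.from_quat([q[1],q[2],q[3],q[0]]).as_matrix()).round(3).tolist())
Q0=[.0,.0,2.55,0,.42,-np.pi/2]; p,B=fk(Q0); print(p,B.round(3).tolist(),rel(p,B,s))
Q=lambda d:[0,0,2.55,d,.42,-np.pi/2]
print(relj(Q(0),Q(np.pi/6)), [fk(Q(d))[0].round(0).tolist() for d in np.linspace(0,np.pi,7)])
E
```

```text
[529.07622755  20.63376733 222.85109098] [529.40853133  16.72695546 223.06862229] [[0.0, 0.0, 0.0], [-0.0, 0.0, -0.0], [0.0, -0.0, 0.0]]
[322.39187259   0.         112.45188665] [[-0.985, 0.0, 0.171], [0.0, 1.0, 0.0], [-0.171, 0.0, -0.985]] ([0.9048, -0.1334, -0.2226], [-0.0563, 1.1268, -0.1463])
[-0.0548  0.2242 -0.0245 -0.427  -0.      0.9562] [[322.0, 0.0, 112.0], [335.0, 56.0, 121.0], [369.0, 97.0, 144.0], [415.0, 112.0, 175.0], [462.0, 97.0, 206.0], [496.0, 56.0, 229.0], [508.0, 0.0, 237.0]]
```

>>> {"op": "send_rows", "data": {
  "deltas": [0.1,-0.02,-0.03,-0.01,0.12,-0.02,0.2,-0.03,-0.05,-0.01,0.24,-0.03,0.3,-0.04,-0.07,-0.02,0.36,-0.05,0.4,-0.06,-0.1,-0.02,0.48,-0.07,0.5,-0.07,-0.12,-0.03,0.6,-0.08,0.6,-0.09,-0.15,-0.03,0.7,-0.1,0.7,-0.1,-0.17,-0.04,0.8,-0.11,0.8,-0.12,-0.2,-0.05,0.9,-0.13,0.9,-0.13,-0.22,-0.05,1.0,-0.14,0.9,-0.13,-0.22,-0.05,1.0,-0.14,0.9,-0.13,-0.22,-0.05,1.0,-0.14]
}}

```text
time_s: 2.7
eef_pos: [315.6, 2.7, 109.4]
tcp_rot: [0.112, -0.001, 0.994, -0.002]
ft_force: [-1.8, -1.0, -1.2]
finger_gap: 85.6
grasp_force: 0.0
```

Run:
```python
from h import *
s=get_state(); print(s["time_s"],s["eef_pos"],s["joint_pos"].round(3))
j=s["joint_pos"].copy(); k=j.copy(); k[3]+=np.pi/6; print(relj(j,k),6*(np.pi-j[3])/np.pi)
```

```text
2.7 [315.6215256    2.73743073 109.44959186] [ 0.01   0.01   2.515 -0.014  0.393 -1.55 ]
[-0.0477  0.2118 -0.0217 -0.4014  0.0084  0.9672] 6.027557802147404
```

>>> {"op": "send_rows", "data": {
  "deltas": [-0.01,0.043,-0.002,-0.08,0,0.193,-0.02,0.086,-0.005,-0.16,0,0.387,-0.028,0.13,-0.01,-0.24,0,0.58,-0.037,0.17,-0.015,-0.32,0.01,0.774,-0.048,0.212,-0.022,-0.4,0.01,0.967,-0.048,0.212,-0.022,-0.4,0.01,0.967]
}}

```text
time_s: 3.2
eef_pos: [333.3, 56.5, 120.6]
tcp_rot: [0.11, 0.227, 0.959, 0.126]
ft_force: [-0.4, -0.2, -0.9]
finger_gap: 85.9
grasp_force: 0.0
```

>>> {"op": "send_rows", "data": {
  "deltas": [-0.01,0.043,-0.002,-0.08,0,0.193,-0.02,0.086,-0.005,-0.16,0,0.387,-0.028,0.13,-0.01,-0.24,0,0.58,-0.037,0.17,-0.015,-0.32,0.01,0.774,-0.048,0.212,-0.022,-0.4,0.01,0.967,-0.048,0.212,-0.022,-0.4,0.01,0.967]
}}

```text
time_s: 3.7
eef_pos: [363.9, 95.4, 143.0]
tcp_rot: [0.097, 0.436, 0.861, 0.243]
ft_force: [-0.0, -0.2, -0.2]
finger_gap: 85.1
grasp_force: 0.0
```

Run:
```python
from h import *
s=get_state(); print(s["time_s"],s["eef_pos"],s["joint_pos"].round(3))
```

```text
3.7 [363.92315446  95.3759072  143.01760086] [-0.058  0.014  2.521  1.062  0.418 -1.641]
```

>>> {"op": "send_rows", "data": {
  "deltas": [-0.01,0.043,-0.002,-0.08,0,0.193,-0.02,0.086,-0.005,-0.16,0,0.387,-0.028,0.13,-0.01,-0.24,0,0.58,-0.037,0.17,-0.015,-0.32,0.01,0.774,-0.048,0.212,-0.022,-0.4,0.01,0.967,-0.048,0.212,-0.022,-0.4,0.01,0.967]
}}

```text
time_s: 4.2
eef_pos: [406.4, 110.4, 173.8]
tcp_rot: [0.077, 0.616, 0.704, 0.343]
ft_force: [1.0, -0.1, -0.9]
finger_gap: 85.2
grasp_force: 0.0
```

>>> {"op": "send_rows", "data": {
  "deltas": [-0.01,0.043,-0.002,-0.08,0,0.193,-0.02,0.086,-0.005,-0.16,0,0.387,-0.028,0.13,-0.01,-0.24,0,0.58,-0.037,0.17,-0.015,-0.32,0.01,0.774,-0.048,0.212,-0.022,-0.4,0.01,0.967,-0.048,0.212,-0.022,-0.4,0.01,0.967]
}}

```text
time_s: 4.7
eef_pos: [449.5, 97.4, 204.8]
tcp_rot: [0.051, 0.755, 0.5, 0.421]
ft_force: [-0.4, 0.1, 0.5]
finger_gap: 85.4
grasp_force: 0.0
```

>>> {"op": "send_rows", "data": {
  "deltas": [-0.01,0.043,-0.002,-0.08,0,0.193,-0.02,0.086,-0.005,-0.16,0,0.387,-0.028,0.13,-0.01,-0.24,0,0.58,-0.037,0.17,-0.015,-0.32,0.01,0.774,-0.048,0.212,-0.022,-0.4,0.01,0.967,-0.048,0.212,-0.022,-0.4,0.01,0.967]
}}

```text
time_s: 5.2
eef_pos: [481.7, 59.8, 227.8]
tcp_rot: [0.023, 0.843, 0.262, 0.47]
ft_force: [-0.2, 0.1, -0.1]
finger_gap: 85.4
grasp_force: 0.0
```

Run:
```python
from h import *
s=get_state(); print(s["time_s"],s["eef_pos"],s["joint_pos"].round(3))
th=np.radians(47); t=tool(-.074,th)@np.diag([-1,-1,1.]); P=np.array([619,-6,97.]); 
C=P-6*t[:,2]+11*t[:,0]; 
for o in(0,70,110): print(o,(C-o*t[:,2]).round(1),rel(C-o*t[:,2],t,s))
```

```text
5.2 [481.70611472  59.83039253 227.75801043] [-0.041  0.03   2.571  2.595  0.481 -1.592]
0 [622.1  -6.2 109.1] ([-0.2562, 0.3286, 0.6609], [-0.455, -0.4062, 1.0996])
70 [571.1  -2.4 156.9] ([-0.1861, 0.2841, 0.3935], [-0.455, -0.4062, 1.0996])
110 [ 5.419e+02 -3.000e-01  1.842e+02] ([-0.146, 0.2587, 0.2407], [-0.455, -0.4062, 1.0996])
```

>>> {"op": "send_rows", "data": {
  "deltas": [-0.03,0.05,0.05,-0.09,-0.08,0.2,-0.06,0.1,0.1,-0.18,-0.16,0.4,-0.09,0.15,0.14,-0.27,-0.24,0.6,-0.12,0.2,0.19,-0.36,-0.32,0.8,-0.146,0.259,0.24,-0.42,-0.38,1.0,-0.146,0.259,0.24,-0.42,-0.38,1.0,-0.146,0.259,0.24,-0.42,-0.38,1.0]
}}

```text
time_s: 5.78
eef_pos: [542.0, -0.7, 184.1]
tcp_rot: [0.018, 0.914, -0.005, 0.405]
ft_force: [-0.4, 0.2, 0.2]
finger_gap: 85.5
grasp_force: 0.0
```

```bash
cat > pr.py <<'E'
from h import *
s=get_state(); print(s["time_s"],s["eef_pos"],s["joint_pos"].round(3),s["ft_force"].round(1),s["ft_torque"].round(2))
th=np.radians(47); t=tool(-.074,th)@np.diag([-1,-1,1.]); P=np.array([619,-6,97.]); 
C=P-6*t[:,2]+11*t[:,0]
def show(o,dz=0): print(o,dz,(C-o*t[:,2]+[0,0,dz]).round(1),rel(C-o*t[:,2]+[0,0,dz],t,s))
E
python3 -c "
from pr import *
show(110);show(50)
import pickle
c=cam('wrist');pickle.dump(c,open('wrist2.pkl','wb'));cv2.imwrite('pics/w2.png',c['color'])"
```

```text
5.7833 [542.03187696  -0.66776475 184.0614943 ] [ 0.033  0.169  2.426  3.358  0.292 -1.762] [-0.4  0.2  0.2] [ 0.05  0.37 -0.05]
110 0 [ 5.419e+02 -3.000e-01  1.842e+02] ([-0.0001, -0.0015, -0.0008], [-0.0338, -0.0291, 0.1105])
50 0 [585.6  -3.5 143.2] ([-0.0037, 0.0024, 0.2392], [-0.0338, -0.0291, 0.1105])
```

View pics/w2.png

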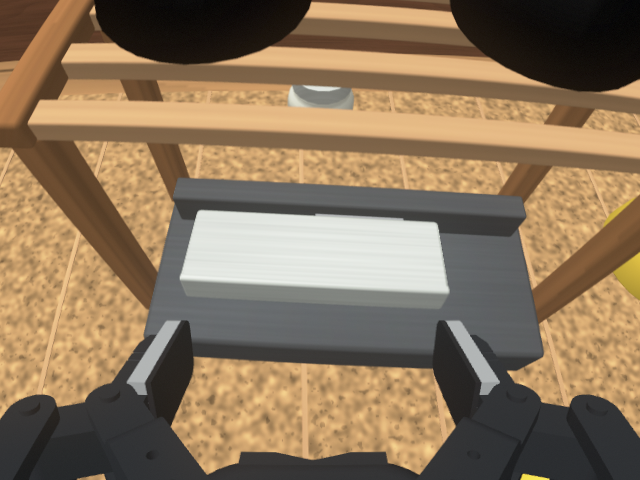

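The view shows the bar's top face with corners (180,279), (448,293), (438,223) and (197,211). The shelf slat is above at row ~125 and the open fingers straddle the bar symmetrically. I'll refine the bar position from the two wrist views.

```bash
python3 -c "
from h import *
import pickle
a=pickle.load(open('wrist1.pkl','rb'));b=pickle.load(open('wrist2.pkl','rb'))
for n,u,w in(('L',[413,185],[180,279]),('R',[166,187],[448,293]),('Lr',[400,220],[197,211]),('Rr',[188,222],[438,223])): print(n,tri(a,[u],b,[w]),plane(b,[w],98.8 if len(n)==1 else 92).round(1))
print('slat front',plane(b,[[38,138],[640,168]],200).round(1),plane(b,[[345,108],],98))
"
```

```text
L (array([608.92886791,  72.89526082,  97.97635535]), np.float64(1.036491433566282)) [[608.5  72.1  98.8]]
R (array([598.54484062, -84.21329205,  97.12884176]), np.float64(0.9713205442712064)) [[597.8 -84.1  98.8]]
Lr (array([660.93683707,  70.2162099 ,  91.20370376]), np.float64(1.6260993566965447)) [[660.3  69.2  92. ]]
Rr (array([650.94006267, -88.48663003,  90.73880616]), np.float64(1.7187791531805794)) [[650.  -88.9  92. ]]
slat front [[ 625.4  109.6  200. ]
 [ 610.5 -140.8  200. ]] [[748.99332419 -33.09126001  98.        ]]
```

```bash
sed -i 's/-.074,th/-.069,th/; s/\[619,-6,97/[618.5,-6.8,97/' pr.py; python3 -c "
from pr import *
show(110);show(15)"
```

```text
5.8333 [541.08431949  -0.74063971 183.8503614 ] [ 0.033  0.168  2.427  3.359  0.292 -1.762] [ 1.1 -0.1 -0.4] [ 0.01  0.38 -0.  ]
110 0 [541.3  -1.5 184.2] ([0.0016, 0.0029, 0.0001], [-0.026, -0.0277, 0.1025])
15 0 [610.7  -6.3 119.4] ([-0.0038, 0.0077, 0.38], [-0.026, -0.0277, 0.1025])
```

>>> {"op": "send_rows", "data": {
  "deltas": [0,0.003,0.08,-0.026,-0.028,0.1,0,0.003,0.16,-0.026,-0.028,0.1,0,0.004,0.24,-0.026,-0.028,0.1,-0.002,0.006,0.32,-0.026,-0.028,0.1,-0.004,0.008,0.38,-0.026,-0.028,0.1,-0.004,0.008,0.38,-0.026,-0.028,0.1,-0.004,0.008,0.38,-0.026,-0.028,0.1]
}}

```text
time_s: 6.42
eef_pos: [609.9, -6.8, 118.9]
tcp_rot: [0.014, 0.917, -0.033, 0.398]
ft_force: [-0.3, 0.3, -0.3]
finger_gap: 85.2
grasp_force: 0.0
```

```bash
python3 -c "
from pr import *
show(15);show(0,5);show(0);show(0,-4)
R0=t;print((t.T@[0,0,-1]/250).round(5))
import pickle
c=cam('wrist');pickle.dump(c,open('wrist3.pkl','wb'));cv2.imwrite('pics/w3.png',c['color'])"
```

```text
6.4167 [609.86208314  -6.8301888  118.93841453] [ 0.022  0.409  2.312  3.314  0.401 -1.665] [-0.3  0.3 -0.3] [ 0.03  0.36 -0.01]
15 0 [610.7  -6.3 119.4] ([0.0033, -0.0025, 0.001], [0.0017, 0.0036, -0.0061])
0 5 [621.6  -7.  114.1] ([0.018, -0.0026, 0.0474], [0.0017, 0.0036, -0.0061])
0 0 [621.6  -7.  109.1] ([0.0034, -0.0026, 0.061], [0.0017, 0.0036, -0.0061])
0 -4 [621.6  -7.  105.1] ([-0.0083, -0.0025, 0.072], [0.0017, 0.0036, -0.0061])
[-0.00293  0.       0.00273]
```

View pics/w3.png

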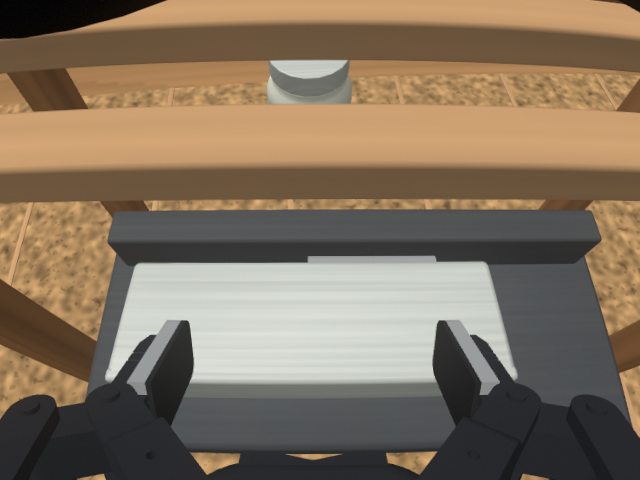

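The fingers (columns 130–190 and 435–495) are over the bar's ends, with the bar centred at about column 312 and parallel to the gripper. Now a gentle feel downwards.

>>> {"op": "send_rows", "data": {
  "deltas": [0.009,-0.001,0.024,0,0.003,-0.004,0.018,-0.002,0.047,0,0.003,-0.006,0.018,-0.002,0.047,0,0.003,-0.006]
}}

```text
time_s: 6.72
eef_pos: [623.9, -7.4, 115.6]
tcp_rot: [0.014, 0.916, -0.033, 0.4]
ft_force: [0.3, 0.4, 0.9]
finger_gap: 85.1
grasp_force: 0.0
```

>>> {"op": "send_rows", "data": {
  "deltas": [-0.004,0,0.004,0,0,0,-0.009,0,0.008,0,0,0,-0.009,0,0.008,0,0,0]
}}

```text
time_s: 6.97
eef_pos: [622.3, -7.5, 111.5]
tcp_rot: [0.014, 0.916, -0.034, 0.399]
ft_force: [-0.5, -0.1, -0.5]
finger_gap: 85.6
grasp_force: 0.0
```

>>> {"op": "send_rows", "data": {
  "deltas": [-0.003,0,0.003,0,0,0,-0.006,0,0.005,0,0,0,-0.006,0,0.005,0,0,0]
}}

```text
time_s: 7.22
eef_pos: [622.3, -7.5, 109.6]
tcp_rot: [0.014, 0.916, -0.034, 0.399]
ft_force: [-0.5, 0.1, 0.7]
finger_gap: 85.5
grasp_force: 0.0
```

```bash
python3 -c "
from pr import *
show(0,0);show(0,-4)"
```

```text
7.2167 [622.30936105  -7.54317299 109.57035763] [ 0.021  0.444  2.29   3.309  0.417 -1.66 ] [-0.5  0.1  0.7] [-0.01  0.32 -0.03]
0 0 [621.6  -7.  109.1] ([-0.0033, -0.0019, -0.001], [0.0042, -0.0017, -0.0077])
0 -4 [621.6  -7.  105.1] ([-0.015, -0.0019, 0.0099], [0.0042, -0.0017, -0.0077])
```

>>> {"op": "send_rows", "data": {
  "deltas": [-0.003,0,0.003,0,0,0,-0.006,0,0.005,0,0,0,-0.006,0,0.005,0,0,0]
}}

```text
time_s: 7.47
eef_pos: [622.3, -7.5, 107.7]
tcp_rot: [0.014, 0.916, -0.034, 0.399]
ft_force: [-1.1, 0.3, 0.4]
finger_gap: 85.4
grasp_force: 0.0
```

>>> {"op": "send_rows", "data": {
  "deltas": [-0.003,0,0.003,0,0,0,-0.006,0,0.005,0,0,0,-0.006,0,0.005,0,0,0]
}}

```text
time_s: 7.72
eef_pos: [622.3, -7.5, 106.1]
tcp_rot: [0.014, 0.916, -0.034, 0.399]
ft_force: [-2.6, 0.9, 5.3]
finger_gap: 85.2
grasp_force: 2.3
```

>>> {"op": "send_rows", "data": {
  "deltas": [-0.003,0,0.003,0,0,0,-0.006,0,0.005,0,0,0,-0.006,0,0.005,0,0,0]
}}

```text
time_s: 7.97
eef_pos: [622.1, -7.6, 104.1]
tcp_rot: [0.014, 0.916, -0.034, 0.399]
ft_force: [-3.2, -0.0, 6.1]
finger_gap: 85.5
grasp_force: 2.9
```

```bash
python3 -c "
from pr import *
show(0,-6)
import pickle
c=cam('wrist');pickle.dump(c,open('wrist4.pkl','wb'));cv2.imwrite('pics/w4.png',c['color'])"
```

```text
7.9667 [622.12980712  -7.56263451 104.13019105] [ 0.021  0.458  2.292  3.304  0.433 -1.653] [-3.2 -0.   6.1] [-0.17  0.17 -0.12]
0 -6 [621.6  -7.  103.1] ([-0.0044, -0.002, 0.0011], [0.0043, -0.0034, -0.0077])
```

```bash
cat > lv.py <<'E'
import pickle,sys,cv2,numpy as np
def edge(im,r0,r1,sign):
    g=cv2.GaussianBlur(cv2.cvtColor(im,cv2.COLOR_BGR2GRAY),(5,5),0).astype(float); xs=np.arange(205,420,3);ys=[]
    for x in xs:
        d=np.gradient(g[r0:r1,x-2:x+3].mean(1))*sign; i=int(np.clip(d.argmax(),1,len(d)-2)); den=d[i-1]-2*d[i]+d[i+1]
        ys.append(r0+i+(.5*(d[i-1]-d[i+1])/den if den else 0))
    ys=np.array(ys);p=np.polyfit(xs,ys,1)
    for _ in range(4):
        k=abs(ys-np.polyval(p,xs))<1.5; p=np.polyfit(xs[k],ys[k],1) if k.sum()>10 else p
    return round(p[0],4),round(np.polyval(p,312),1),int(k.sum())
for n in sys.argv[1:]:
    im=pickle.load(open(n+".pkl","rb"))["color"]
    g=cv2.cvtColor(im,cv2.COLOR_BGR2GRAY)[340:460,260:360].mean(1)
    print(n,"rear",edge(im,240,300,1),"front top",edge(im,330,430,-1),"lip low",edge(im,385,440,-1))
E
python3 lv.py wrist3 wrist4
```

```text
wrist3 rear (np.float64(-0.0432), np.float64(258.9), 42) front top (np.float64(-0.0034), np.float64(382.9), 72) lip low (np.float64(0.022), np.float64(391.7), 0)
wrist4 rear (np.float64(-0.0654), np.float64(270.8), 33) front top (np.float64(-0.0053), np.float64(416.5), 72) lip low (np.float64(-0.0053), np.float64(416.5), 72)
```

View pics/w4.png

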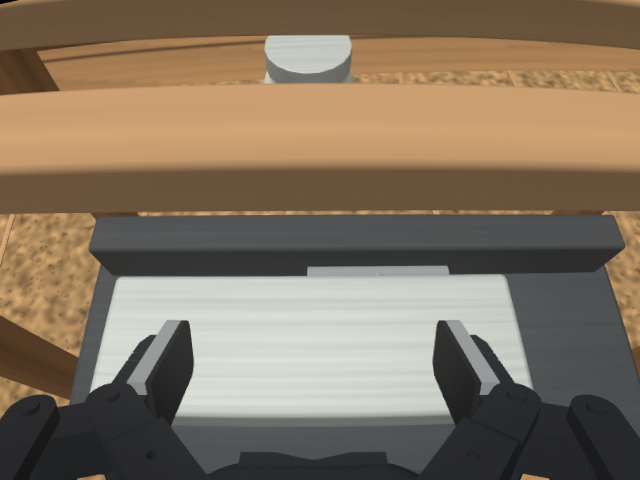

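The bar is touched by both fingers and level (front edge slope changed by only 2 mrad). Pressing on.

>>> {"op": "send_rows", "data": {
  "deltas": [-0.003,0,0.003,0,0,0,-0.006,0,0.005,0,0,0,-0.009,0,0.008,0,0,0,-0.012,0,0.011,0,0,0,-0.012,0,0.011,0,0,0]
}}

```text
time_s: 8.43
eef_pos: [621.7, -7.6, 99.9]
tcp_rot: [0.014, 0.916, -0.034, 0.399]
ft_force: [-6.4, 1.6, 8.4]
finger_gap: 85.6
grasp_force: 4.3
```

>>> {"op": "send_rows", "data": {
  "deltas": [-0.003,0,0.003,0,0,0,-0.006,0,0.005,0,0,0,-0.006,0,0.005,0,0,0]
}}

```text
time_s: 8.68
eef_pos: [621.4, -7.5, 98.0]
tcp_rot: [0.014, 0.916, -0.034, 0.399]
ft_force: [-7.1, 1.4, 8.3]
finger_gap: 85.5
grasp_force: 4.9
```

```bash
python3 -c "
from pr import *
import pickle
c=cam('wrist');pickle.dump(c,open('wrist5.pkl','wb'))"; python3 lv.py wrist5
```

```text
8.6833 [621.44398298  -7.54893748  97.9630452 ] [ 0.021  0.473  2.294  3.298  0.449 -1.647] [-7.1  1.4  8.3] [-0.21  0.29 -0.22]
wrist5 rear (np.float64(-0.0965), np.float64(265.1), 22) front top (np.float64(-0.0047), np.float64(419.4), 72) lip low (np.float64(-0.0047), np.float64(419.4), 72)
```

Still level (slope -0.0047). Now in 1 mm steps to the stop.

>>> {"op": "send_rows", "data": {
  "deltas": [-0.003,0,0.0027,0,0,0,-0.003,0,0.0027,0,0,0]
}}

```text
time_s: 8.9
eef_pos: [621.3, -7.5, 96.9]
tcp_rot: [0.014, 0.916, -0.034, 0.399]
ft_force: [-8.1, 0.2, 9.3]
finger_gap: 85.6
grasp_force: 5.2
```

>>> {"op": "send_rows", "data": {
  "deltas": [-0.003,0,0.0027,0,0,0,-0.003,0,0.0027,0,0,0]
}}

```text
time_s: 9.07
eef_pos: [621.2, -7.5, 95.8]
tcp_rot: [0.014, 0.916, -0.034, 0.399]
ft_force: [-9.7, 0.5, 10.0]
finger_gap: 85.4
grasp_force: 5.5
```

>>> {"op": "send_rows", "data": {
  "deltas": [-0.003,0,0.0027,0,0,0,-0.003,0,0.0027,0,0,0]
}}

```text
time_s: 9.23
eef_pos: [621.1, -7.5, 94.9]
tcp_rot: [0.014, 0.916, -0.034, 0.399]
ft_force: [-10.5, 1.2, 11.2]
finger_gap: 85.2
grasp_force: 6.7
```

>>> {"op": "send_rows", "data": {
  "deltas": [-0.0015,0,0.0014,0,0,0,-0.0015,0,0.0014,0,0,0]
}}

```text
time_s: 9.4
eef_pos: [621.1, -7.5, 94.7]
tcp_rot: [0.014, 0.916, -0.034, 0.399]
ft_force: [-12.9, 1.1, 13.8]
finger_gap: 85.4
grasp_force: 8.1
```

>>> {"op": "send_rows", "data": {
  "deltas": [-0.0015,0,0.0014,0,0,0,-0.0015,0,0.0014,0,0,0]
}}

```text
time_s: 9.57
eef_pos: [621.2, -7.5, 94.4]
tcp_rot: [0.014, 0.916, -0.034, 0.399]
ft_force: [-14.2, 2.1, 17.3]
finger_gap: 85.4
grasp_force: 9.6
```

```bash
python3 -c "
from pr import *
import pickle
c=cam('wrist');pickle.dump(c,open('wrist6.pkl','wb'))"; python3 lv.py wrist6
```

```text
9.5667 [621.19256165  -7.45333942  94.40113249] [ 0.021  0.482  2.295  3.295  0.46  -1.643] [-14.2   2.1  17.3] [-0.39  0.09 -0.25]
wrist6 rear (np.float64(-0.1066), np.float64(261.6), 20) front top (np.float64(-0.0042), np.float64(419.5), 72) lip low (np.float64(-0.0042), np.float64(419.5), 72)
```

The force jumps (about 5–7 N per mm more), so the bar is home. I ease by a quarter millimetre and hold 1.25 s.

>>> {"op": "send_rows", "data": {
  "deltas": [0.0007,0,-0.0007,0,0,0,0.0007,0,-0.0007,0,0,0,0.0007,0,-0.0007,0,0,0,0.0007,0,-0.0007,0,0,0,0.0007,0,-0.0007,0,0,0,0.0007,0,-0.0007,0,0,0,0.0007,0,-0.0007,0,0,0,0.0007,0,-0.0007,0,0,0,0.0007,0,-0.0007,0,0,0,0.0007,0,-0.0007,0,0,0,0.0007,0,-0.0007,0,0,0,0.0007,0,-0.0007,0,0,0,0.0007,0,-0.0007,0,0,0,0.0007,0,-0.0007,0,0,0,0.0007,0,-0.0007,0,0,0]
}}

```text
time_s: 10.87
eef_pos: [621.2, -7.5, 94.6]
tcp_rot: [0.014, 0.916, -0.034, 0.399]
ft_force: [-12.4, 1.4, 14.7]
finger_gap: 85.3
grasp_force: 8.5
```

```bash
python3 -c "
from pr import *
print(s['ft_force'])
for k in (-4,6): print((t.T@[0,0,k+12.]/250).round(4))
import pickle
c=cam('wrist');pickle.dump(c,open('wrist7.pkl','wb'))"; python3 lv.py wrist7
```

```text
10.8667 [621.21261098  -7.4646033   94.61814396] [ 0.021  0.481  2.295  3.295  0.459 -1.644] [-12.4   1.4  14.7] [-0.33  0.2  -0.2 ]
[-12.43798082   1.41917835  14.66949756]
[ 0.0234  0.     -0.0218]
[ 0.0527  0.     -0.0491]
wrist7 rear (np.float64(-0.1109), np.float64(261.5), 18) front top (np.float64(-0.0043), np.float64(419.4), 72) lip low (np.float64(-0.0043), np.float64(419.4), 72)
```

>>> {"op": "send_rows", "data": {
  "deltas": [0.006,0,-0.0055,0,0,0,0.012,0,-0.011,0,0,0,0.018,0,-0.0165,0,0,0,0.024,0,-0.022,0,0,0,0.03,0,-0.0275,0,0,0,0.036,0,-0.033,0,0,0,0.042,0,-0.039,0,0,0,0.047,0,-0.044,0,0,0,0.047,0,-0.1,0,0,0,0.047,0,-0.2,0,0,0,0.047,0,-0.3,0,0,0,0.047,0,-0.4,0,0,0,0.047,0,-0.48,0,0,0,0.047,0,-0.48,0,0,0]
}}

```text
time_s: 12.08
eef_pos: [540.1, -1.6, 185.7]
tcp_rot: [0.014, 0.916, -0.034, 0.399]
ft_force: [0.2, -0.4, -0.2]
finger_gap: 85.0
grasp_force: 0.0
```

Run:
```python
from h import *
import pickle
s=get_state(); print(s["time_s"],s["eef_pos"],s["joint_pos"].round(3),s["ft_force"].round(1))
c=cam("wrist");pickle.dump(c,open("wrist8.pkl","wb"));cv2.imwrite("pics/w8.png",c["color"])
j=s["joint_pos"].copy()
k=j.copy();k[1]=.03;k[2]=2.55;k[0]=0;k[4]=.48;k[3]=2.62;k[5]=-1.58; print("toQ",rel(*fk(k),s))
```

```text
12.0833 [540.06344615  -1.55144034 185.72403092] [ 0.045  0.157  2.42   3.469  0.267 -1.806] [ 0.2 -0.4 -0.2]
toQ ([0.0179, -0.2488, -0.2312], [0.4898, 0.4489, -1.0833])
```

View pics/w8.png

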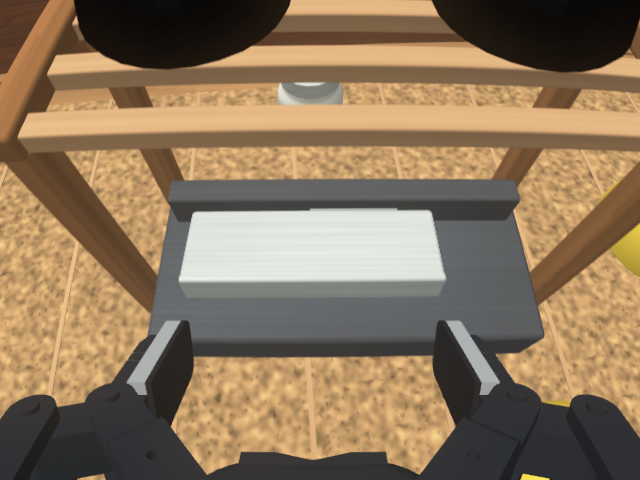

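The picture shows the bar back up (front edge at row ~283, level), all the rest in place. Now the reverse wrist roll, clear of the station.

>>> {"op": "send_rows", "data": {
  "deltas": [0.004,-0.05,-0.05,0.1,0.09,-0.2,0.008,-0.1,-0.1,0.2,0.18,-0.4,0.01,-0.15,-0.14,0.3,0.27,-0.6,0.014,-0.2,-0.19,0.4,0.36,-0.8,0.018,-0.249,-0.231,0.48,0.44,-1.0,0.018,-0.249,-0.231,0.48,0.44,-1.0,0.018,-0.249,-0.231,0.48,0.44,-1.0]
}}

```text
time_s: 12.72
eef_pos: [508.3, 62.3, 226.4]
tcp_rot: [0.007, 0.843, 0.24, 0.481]
ft_force: [-0.2, -0.4, 0.3]
finger_gap: 85.0
grasp_force: 0.0
```

Run:
```python
from h import *
s=get_state(); print(s["time_s"],s["eef_pos"],s["joint_pos"].round(3))
j=s["joint_pos"].copy(); 
for a in(-np.pi/6,):
  for f in(.25,.5,.75,1):
    k=j.copy();k[3]+=a*f; print(relj(j,k))
```

```text
12.7167 [508.30519841  62.29224167 226.41884068] [-0.042  0.093  2.534  2.615  0.528 -1.565]
[-0.0045 -0.0722 -0.0024  0.1318 -0.0007 -0.2262]
[-0.0171 -0.1432 -0.0095  0.2636 -0.0015 -0.4524]
[-0.0376 -0.2117 -0.0212  0.3955 -0.0022 -0.6786]
[-0.0657 -0.2765 -0.0374  0.5273 -0.003  -0.9048]
```

>>> {"op": "send_rows", "data": {
  "deltas": [-0.005,-0.072,-0.002,0.132,0,-0.226,-0.017,-0.143,-0.01,0.264,0,-0.452,-0.038,-0.212,-0.021,0.395,0,-0.679,-0.066,-0.276,-0.037,0.527,0,-0.905,-0.066,-0.276,-0.037,0.527,0,-0.905,-0.066,-0.276,-0.037,0.527,0,-0.905]
}}

```text
time_s: 13.22
eef_pos: [467.1, 114.7, 201.8]
tcp_rot: [0.005, 0.761, 0.484, 0.432]
ft_force: [1.2, -0.7, 0.1]
finger_gap: 85.7
grasp_force: 0.0
```

>>> {"op": "send_rows", "data": {
  "deltas": [-0.005,-0.072,-0.002,0.132,0,-0.226,-0.017,-0.143,-0.01,0.264,0,-0.452,-0.038,-0.212,-0.021,0.395,0,-0.679,-0.066,-0.276,-0.037,0.527,0,-0.905,-0.066,-0.276,-0.037,0.527,0,-0.905,-0.066,-0.276,-0.037,0.527,0,-0.905]
}}

```text
time_s: 13.72
eef_pos: [407.9, 135.6, 167.9]
tcp_rot: [0.002, 0.628, 0.694, 0.353]
ft_force: [0.1, -0.1, 0.7]
finger_gap: 85.4
grasp_force: 0.0
```

>>> {"op": "send_rows", "data": {
  "deltas": [-0.005,-0.072,-0.002,0.132,0,-0.226,-0.017,-0.143,-0.01,0.264,0,-0.452,-0.038,-0.212,-0.021,0.395,0,-0.679,-0.066,-0.276,-0.037,0.527,0,-0.905,-0.066,-0.276,-0.037,0.527,0,-0.905,-0.066,-0.276,-0.037,0.527,0,-0.905]
}}

```text
time_s: 14.22
eef_pos: [347.0, 119.6, 133.6]
tcp_rot: [-0.0, 0.451, 0.856, 0.251]
ft_force: [0.7, -0.1, -0.2]
finger_gap: 85.8
grasp_force: 0.0
```

Run:
```python
from h import *
s=get_state(); print(s["time_s"],s["eef_pos"],s["joint_pos"].round(3))
```

```text
14.2167 [347.04592917 119.60150034 133.61789401] [-0.077  0.086  2.467  0.939  0.586 -1.477]
```

Run:
```python
from h import *
s=get_state()
t=tool(-.6,0); print(rel([430,-280,260],t,s))
```

```text
([-1.317, -0.2727, -1.0544], [0.9738, -0.303, -0.7239])
```

>>> {"op": "send_rows", "data": {
  "deltas": [-0.08,-0.02,-0.07,0.12,-0.04,-0.09,-0.16,-0.04,-0.14,0.24,-0.08,-0.18,-0.25,-0.06,-0.2,0.36,-0.11,-0.27,-0.34,-0.08,-0.27,0.49,-0.15,-0.36,-0.42,-0.1,-0.34,0.61,-0.19,-0.45,-0.5,-0.11,-0.4,0.73,-0.23,-0.54,-0.58,-0.12,-0.47,0.85,-0.27,-0.63,-0.66,-0.14,-0.53,0.97,-0.3,-0.72,-0.66,-0.14,-0.53,0.97,-0.3,-0.72]
}}

```text
time_s: 14.97
eef_pos: [390.4, -82.3, 198.4]
tcp_rot: [0.001, 0.295, 0.955, 0.001]
ft_force: [0.4, 0.9, 0.4]
finger_gap: 85.3
grasp_force: 0.0
```

Run:
```python
from h import *
s=get_state(); print(s["time_s"],s["eef_pos"],s["joint_pos"].round(3))
t=tool(-.6,0); print(rel([430,-280,260],t,s))
```

```text
14.9667 [390.40340215 -82.30441056 198.38471881] [-2.130e-01  5.900e-02  2.143e+00  2.000e-03  9.370e-01 -1.185e+00]
([-0.5773, -0.5631, -0.2465], [0.0044, 0.0042, 0.0016])
```

>>> {"op": "send_rows", "data": {
  "deltas": [-0.1,-0.1,-0.05,0,0,0,-0.2,-0.2,-0.1,0,0,0,-0.3,-0.3,-0.15,0,0,0,-0.4,-0.4,-0.2,0,0,0,-0.5,-0.5,-0.24,0,0,0,-0.577,-0.563,-0.246,0.004,0.004,0,-0.577,-0.563,-0.246,0.004,0.004,0,-0.577,-0.563,-0.246,0.004,0.004,0]
}}

```text
time_s: 15.63
eef_pos: [427.6, -278.4, 257.3]
tcp_rot: [-0.002, 0.297, 0.955, 0.002]
ft_force: [-0.5, 0.2, -0.9]
finger_gap: 85.3
grasp_force: 0.0
```

Run:
```python
from h import *
import pickle
s=get_state(); print(s["time_s"],s["eef_pos"],s["joint_pos"].round(3))
c=cam("wrist");pickle.dump(c,open("wrist9.pkl","wb"));cv2.imwrite("pics/w9.png",c["color"])
print(proj(c,[[494,-357,128]]))
```

```text
15.6333 [ 427.56223769 -278.39971406  257.34850541] [-0.582  0.169  1.865  0.003  1.113 -1.552]
[[273.83375938 371.93098796]]
```

View pics/w9.png

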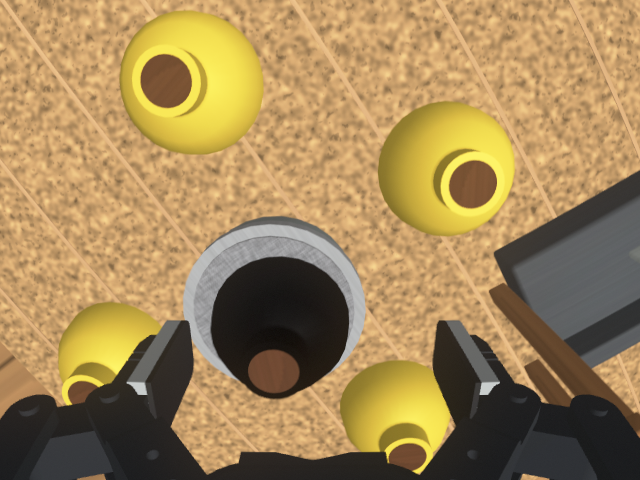

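The wrist view shows the black bowl on the disc, foot at (274,371), exactly where the top view predicted. Yellow look-alikes are around it, all lower. I move nearer and triangulate its height.

```bash
cat > foot.py <<'E'
from m import *
def foot(c,uv,r=45):
    b=c["color"].astype(int); m=((b[...,2]-b[...,0]>28)&(b.max(2)>60)).astype(np.uint8)*255
    x,y=int(uv[0]),int(uv[1]); k=blob(m,(max(0,x-r),max(0,y-r),2*r,2*r)); M=cv2.moments(k)
    return [M["m10"]/M["m00"],M["m01"]/M["m00"]],cv2.contourArea(k)
E
python3 - <<'E'
from foot import *
c=pickle.load(open("wrist9.pkl","rb"));print(foot(c,(274,371),32))
s=get_state();print(rel([475,-340,215],tool(-.6,0),s))
E
```

```text
([273.2573372206025, 370.9473275024295], 1715.0)
([-0.3005, -0.0977, 0.1669], [0.0041, -0.0108, -0.0026])
```

>>> {"op": "send_rows", "data": {
  "deltas": [-0.1,-0.03,0.06,0,0,0,-0.2,-0.07,0.11,0,-0.01,0,-0.3,-0.098,0.167,0.004,-0.01,-0.003,-0.3,-0.098,0.167,0.004,-0.01,-0.003,-0.3,-0.098,0.167,0.004,-0.01,-0.003]
}}

```text
time_s: 16.1
eef_pos: [474.8, -339.6, 214.6]
tcp_rot: [-0.001, 0.294, 0.956, -0.001]
ft_force: [-0.4, -0.5, 0.2]
finger_gap: 85.4
grasp_force: 0.0
```

Run:
```python
from foot import *
s=get_state();print(s["eef_pos"],s["time_s"])
a=pickle.load(open("wrist9.pkl","rb"));ua=foot(a,(274,371),32)[0]
c=cam("wrist");pickle.dump(c,open("wrist10.pkl","wb"));cv2.imwrite("pics/w10.png",c["color"])
g=proj(c,[[494,-357,128]])[0];u,A=foot(c,g,50);print(g,u,A)
p,e=tri(a,[ua],c,[u]);print(p,e,plane(c,[u],128),plane(a,[ua],128))
t=pickle.load(open("top0.pkl","rb"));print(tri(t,[[425.37,260.2]],c,[u]))
p=np.array([494,-357,0.])
```

```text
[ 474.81952263 -339.64525357  214.58488946] 16.1
[306.93850187 304.33858598] [305.8735594516358, 303.80053525588505] 3051.5
[ 494.37128712 -358.01599553  125.5883376 ] 0.01284321720693873 [[ 493.40624239 -357.29503654  128.        ]] [[ 493.11318021 -356.84581302  128.        ]]
(array([ 494.14669497, -357.74793101,  126.23462619]), np.float64(0.15611897478492934))
```

Run:
```python
from h import *
s=get_state()
print(rel([493.5,-357.3,165],tool(-.6,0),s),rel([493.5,-357.3,122],tool(-.6,0),s))
```

```text
([-0.1029, -0.0159, 0.2015], [-0.004, -0.002, 0.0052]) ([-0.1031, -0.0155, 0.3735], [-0.004, -0.002, 0.0052])
```

>>> {"op": "send_rows", "data": {
  "deltas": [-0.06,-0.01,0.05,-0.004,-0.002,0.005,-0.103,-0.016,0.12,-0.004,-0.002,0.005,-0.103,-0.016,0.2,-0.004,-0.002,0.005,-0.103,-0.016,0.26,-0.004,-0.002,0.005,-0.103,-0.016,0.32,-0.004,-0.002,0.005,-0.103,-0.016,0.35,-0.004,-0.002,0.005,-0.103,-0.016,0.373,-0.004,-0.002,0.005,-0.103,-0.016,0.373,-0.004,-0.002,0.005,-0.103,-0.016,0.373,-0.004,-0.002,0.005]
}}

```text
time_s: 16.9
eef_pos: [494.2, -359.5, 123.8]
tcp_rot: [0.001, 0.295, 0.955, -0.001]
ft_force: [-1.0, -0.3, 1.3]
finger_gap: 85.4
grasp_force: 0.0
```

>>> {"op": "send_rows", "data": {
  "deltas": [0,0,0,0,0,0,0,0,0,0,0,0,0,0,0,0,0,0,0,0,0,0,0,0,0,0,0,0,0,0,0,0,0,0,0,0,0,0,0,0,0,0,0,0,0,0,0,0,0,0,0,0,0,0,0,0,0,0,0,0,0,0,0,0,0,0,0,0,0,0,0,0],
  "claw": 1,
  "grip_force": 40
}}

```text
time_s: 17.9
eef_pos: [494.5, -359.9, 124.1]
tcp_rot: [0.002, 0.296, 0.955, -0.001]
ft_force: [0.1, 1.9, 6.8]
finger_gap: 46.6
grasp_force: 41.4
```

>>> {"op": "send_rows", "data": {
  "deltas": [0,0,-0.01,0,0,0,0,0,-0.03,0,0,0,0,0,-0.08,0,0,0,0,0,-0.16,0,0,0,0,0,-0.24,0,0,0,0,0,-0.32,0,0,0,0,0,-0.4,0,0,0,0,0,-0.45,0,0,0,0,0,-0.45,0,0,0,0,0,-0.45,0,0,0]
}}

```text
time_s: 18.73
eef_pos: [493.9, -359.6, 236.1]
tcp_rot: [0.002, 0.296, 0.955, -0.002]
ft_force: [-0.4, 1.1, -2.4]
finger_gap: 46.6
grasp_force: 42.2
```

Run:
```python
from foot import *
s=get_state();print(s["eef_pos"],s["ft_force"].round(1),s["finger_gap"],s["joint_pos"].round(2))
t=pickle.load(open("top0.pkl","rb"))
im=t["color"][190:312,148:224]; hsv=cv2.cvtColor(im,cv2.COLOR_BGR2HSV); cv2.imwrite("pics/rk.png",cv2.resize(im,None,fx=4.5,fy=4.5,interpolation=cv2.INTER_CUBIC))
print(rel([450,110,235],tool(.2,0),s))
```

```text
[ 493.92682697 -359.59767039  236.14427332] [-0.4  1.1 -2.4] 46.627650960681464 [-0.63  0.34  1.68 -0.    1.11 -1.6 ]
([1.2057, 1.4511, -0.003], [-0.0068, 0.0061, -1.6])
```

View pics/rk.png

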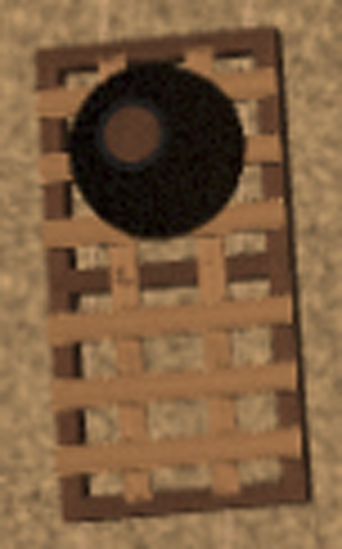

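The crop shows the rack frame corners (38,50), (278,28), (307,498), (66,520). The empty place has three slats, the middle one at about crop (174,384), and the bowl stays in the gripper (-2.4 N).

Run:
```python
from foot import *
t=pickle.load(open("top0.pkl","rb"))
f=lambda l:np.array(l)/4.5+[148,190]
for z in(20,30):
    k=plane(t,f([[38,50],[278,28],[307,498],[66,520]]),z);c=k.mean(0)
    ax=(k[0]+k[1]-k[2]-k[3])[:2];print(z,k.round(1).tolist(),np.linalg.norm(k[0]-k[3]),np.linalg.norm(k[0]-k[1]),"c",c,"yaw",np.arctan2(ax[1],ax[0]));u=ax/np.linalg.norm(ax);print("place",c[:2]-76*u,"dry",c[:2]+76*u)
print("slats",plane(t,f([[170,317.5],[174.5,384],[178.5,451],[161,158]]),30).round(1))
print("dry foot",plane(t,[[176.94,219.34]],108).round(1))
```

```text
20 [[673.4, 439.5, 20.0], [689.6, 274.8, 20.0], [375.4, 244.1, 20.0], [357.3, 406.0, 20.0]] 317.9401720690284 165.5205079962568 c [523.92384477 341.0856442   20.        ] yaw 0.10154604924594796
place [448.31534898 333.38140091] dry [599.53234056 348.78988748]
30 [[671.6, 436.6, 30.0], [687.6, 272.8, 30.0], [375.2, 242.3, 30.0], [357.1, 403.3, 30.0]] 316.2084450563655 164.61896625970476 c [522.86224322 338.73386365  30.        ] yaw 0.10154604924594807
place [447.25374743 331.02962037] dry [598.47073901 346.43810693]
slats [[492.4 338.   30. ]
 [448.4 333.2  30. ]
 [404.2 329.   30. ]
 [598.9 348.5  30. ]]
dry foot [[604.  350.6 108. ]]
```

>>> {"op": "send_rows", "data": {
  "deltas": [0.05,0.06,0,0,0,-0.08,0.13,0.15,0,0,0,-0.18,0.23,0.25,0,0,0,-0.3,0.33,0.36,0,0,0,-0.42,0.43,0.48,0,0,0,-0.55,0.52,0.6,0,0,0,-0.68,0.6,0.7,0,0,0,-0.8,0.6,0.725,0,0,0,-0.8,0.6,0.725,0,0,0,-0.8]
}}

```text
time_s: 19.48
eef_pos: [471.9, -123.3, 233.8]
tcp_rot: [-0.0, 0.099, 0.995, -0.001]
ft_force: [0.7, -0.1, -3.1]
finger_gap: 46.8
grasp_force: 42.7
```

Run:
```python
from h import *
s=get_state();print(s["time_s"],s["eef_pos"],s["ft_force"].round(1),s["finger_gap"],s["joint_pos"].round(2))
print(rel([440,120,235],tool(.2,0),s))
```

```text
19.4833 [ 471.89843476 -123.29478178  233.77151983] [ 0.7 -0.1 -3.1] 46.784278807491155 [-0.26  0.16  1.94 -0.    1.05 -1.63]
([0.316, 0.9292, -0.0072], [-0.0048, -0.0008, -0.795])
```

>>> {"op": "send_rows", "data": {
  "deltas": [0.04,0.12,0,0,0,-0.12,0.08,0.24,0,0,0,-0.24,0.12,0.36,0,0,0,-0.36,0.16,0.48,0,0,0,-0.48,0.2,0.6,0,0,0,-0.6,0.24,0.7,0,0,0,-0.72,0.28,0.8,0,0,0,-0.84,0.32,0.86,-0.01,-0.005,0,-1.0,0.32,0.86,-0.01,-0.005,0,-1.0,0.32,0.86,-0.01,-0.005,0,-1.0]
}}

```text
time_s: 20.32
eef_pos: [436.8, 101.1, 236.0]
tcp_rot: [0.0, -0.149, 0.989, -0.001]
ft_force: [0.7, -0.5, -2.4]
finger_gap: 46.5
grasp_force: 43.2
```

Run:
```python
from h import *
s=get_state();print(s["time_s"],s["eef_pos"],s["ft_force"].round(1),s["finger_gap"],s["joint_pos"].round(2))
print(rel([395,190,240],tool(.75,0),s))
```

```text
20.3167 [436.79545421 101.08133885 236.04893379] [ 0.7 -0.5 -2.4] 46.484973457540995 [ 0.23  0.09  2.01 -0.    1.04 -1.64]
([0.0547, 0.3892, -0.0164], [-0.0028, -0.0006, -0.9007])
```

>>> {"op": "send_rows", "data": {
  "deltas": [0.01,0.08,0,0,0,-0.18,0.02,0.16,0,0,0,-0.36,0.03,0.24,-0.01,0,0,-0.54,0.045,0.32,-0.01,0,0,-0.72,0.055,0.389,-0.016,0,0,-0.9,0.055,0.389,-0.016,0,0,-0.9,0.055,0.389,-0.016,0,0,-0.9]
}}

```text
time_s: 20.9
eef_pos: [395.3, 189.6, 240.2]
tcp_rot: [0.0, -0.365, 0.931, -0.001]
ft_force: [1.0, -0.9, -2.6]
finger_gap: 46.5
grasp_force: 43.4
```

Run:
```python
from foot import *
s=get_state();print(s["time_s"],s["eef_pos"])
c=cam("wrist");pickle.dump(c,open("wrist11.pkl","wb"));cv2.imwrite("pics/w11.png",c["color"])
print(proj(c,[[448.3,333,30],[375,243,30],[357.2,404,30],[688,273.5,30]]))
```

```text
20.9 [395.30235551 189.55875663 240.19624974]
[[389.81544732 352.34594926]
 [378.6962325  231.34879409]
 [514.39546179 332.65032541]
 [181.73873067 461.34205239]]
```

View pics/w11.png

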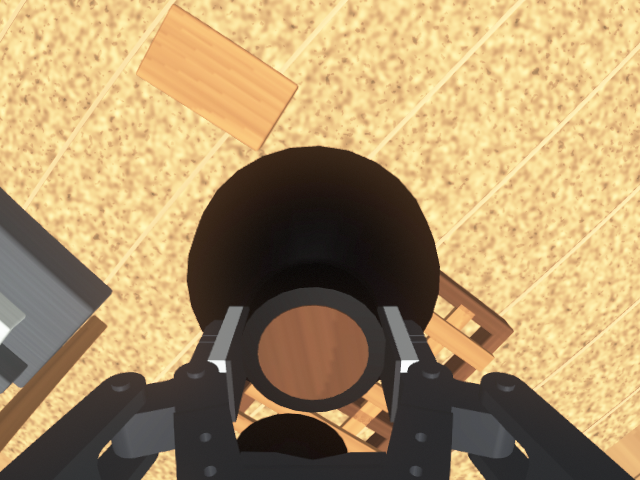

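The nearest rack corner appears at about (512,330), where the prediction put it at (514,333), so the rack position is confirmed. The bowl hangs straight, with its foot at (313,352).

Run:
```python
from foot import *
s=get_state()
c=pickle.load(open("wrist11.pkl","rb"));t=pickle.load(open("top0.pkl","rb"))
print("corner",tri(t,[[162.7,305.6]],c,[[512,330]]))
u,A=foot(c,(313,352),62);f=plane(c,[u],s["eef_pos"][2]+4)[0];print(u,A,"foot rel TCP",f-s["eef_pos"],"tool",tool(.75,0).T@(f-s["eef_pos"]))
print(rel([448.3,333,200],tool(.75,0),s))
```

```text
corner (array([357.22981308, 404.71976622,  24.13637395]), np.float64(0.3012324245671364))
[312.7336589336589, 352.065873015873] 8190.0 foot rel TCP [-2.11407834 -2.41928162  4.        ] tool [ 3.19592371 -0.3291237  -4.        ]
([-0.5459, 0.2785, 0.1603], [-0.0034, -0.0003, -0.0064])
```

Run:
```python
from h import *
s=get_state()
for z in(235,130,104): print(rel([450.3,334.8,z],tool(.75,0),s))
```

```text
([-0.5566, 0.2781, 0.0203], [-0.0034, -0.0003, -0.0064])
([-0.5567, 0.2788, 0.4403], [-0.0034, -0.0003, -0.0064])
([-0.5567, 0.279, 0.5443], [-0.0034, -0.0003, -0.0064])
```

>>> {"op": "send_rows", "data": {
  "deltas": [-0.05,0.03,0,0,0,0,-0.14,0.07,0,0,0,0,-0.25,0.12,0.01,0,0,0,-0.36,0.18,0.01,0,0,0,-0.46,0.23,0.02,0,0,0,-0.53,0.265,0.02,0,0,0,-0.557,0.279,0.02,-0.003,0,-0.006,-0.557,0.279,0.05,-0.003,0,-0.006,-0.557,0.279,0.12,-0.003,0,-0.006,-0.557,0.279,0.2,-0.003,0,-0.006,-0.557,0.279,0.28,-0.003,0,-0.006,-0.557,0.279,0.35,-0.003,0,-0.006,-0.557,0.279,0.41,-0.003,0,-0.006,-0.557,0.279,0.45,-0.003,0,-0.006,-0.557,0.279,0.47,-0.003,0,-0.006,-0.557,0.279,0.48,-0.003,0,-0.006,-0.557,0.279,0.48,-0.003,0,-0.006]
}}

```text
time_s: 22.37
eef_pos: [449.4, 335.8, 120.4]
tcp_rot: [0.0, -0.367, 0.93, 0.0]
ft_force: [-0.3, -0.4, -2.3]
finger_gap: 46.6
grasp_force: 43.4
```

Run:
```python
from foot import *
s=get_state();print(s["time_s"],s["eef_pos"],s["ft_force"].round(1),s["finger_gap"])
for z in(109,104): print(rel([450.3,334.8,z],tool(.75,0),s))
c=cam("top");pickle.dump(c,open("top2.pkl","wb"))
```

```text
22.3667 [449.39222214 335.76724593 120.38957071] [-0.3 -0.4 -2.3] 46.59036841254215
([-0.0, -0.0053, 0.0456], [0.0006, 0.0003, 0.0047])
([0.0, -0.0053, 0.0656], [0.0006, 0.0003, 0.0047])
```

>>> {"op": "send_rows", "data": {
  "deltas": [0,-0.003,0.015,0,0,0,0,-0.005,0.03,0,0,0,0,-0.005,0.045,0,0,0,0,-0.005,0.052,0,0,0,0,-0.005,0.052,0,0,0]
}}

```text
time_s: 22.83
eef_pos: [449.9, 335.1, 107.0]
tcp_rot: [-0.0, -0.368, 0.93, 0.0]
ft_force: [-0.4, -0.2, -2.6]
finger_gap: 46.8
grasp_force: 43.4
```

>>> {"op": "send_rows", "data": {
  "deltas": [0,0,0.004,0,0,0,0,0,0.006,0,0,0,0,0,0.006,0,0,0]
}}

```text
time_s: 23.08
eef_pos: [450.1, 335.3, 106.0]
tcp_rot: [0.0, -0.368, 0.93, 0.0]
ft_force: [-0.5, -0.3, -3.0]
finger_gap: 46.6
grasp_force: 43.4
```

>>> {"op": "send_rows", "data": {
  "deltas": [0,0,0.002,0,0,0,0,0,0.004,0,0,0,0,0,0.004,0,0,0]
}}

```text
time_s: 23.33
eef_pos: [450.1, 335.3, 104.9]
tcp_rot: [0.0, -0.368, 0.93, 0.0]
ft_force: [-0.3, 0.6, -2.7]
finger_gap: 46.8
grasp_force: 43.4
```

>>> {"op": "send_rows", "data": {
  "deltas": [0,0,0.002,0,0,0,0,0,0.004,0,0,0,0,0,0.004,0,0,0]
}}

```text
time_s: 23.58
eef_pos: [450.0, 335.2, 104.2]
tcp_rot: [0.0, -0.368, 0.93, 0.0]
ft_force: [-2.1, 0.2, 1.8]
finger_gap: 46.6
grasp_force: 43.9
```

>>> {"op": "send_rows", "data": {
  "deltas": [0,0,0.001,0,0,0,0,0,0.002,0,0,0,0,0,0.002,0,0,0]
}}

```text
time_s: 23.83
eef_pos: [450.0, 335.2, 104.1]
tcp_rot: [0.0, -0.368, 0.93, 0.0]
ft_force: [-3.1, -1.5, 7.2]
finger_gap: 46.7
grasp_force: 44.9
```

Seated on the slats (force turns positive at the expected height of 104). Release.

>>> {"op": "send_rows", "data": {
  "deltas": [0,0,-0.0015,0,0,0,0,0,-0.0015,0,0,0,0,0,-0.0015,0,0,0]
}}

```text
time_s: 24.08
eef_pos: [450.0, 335.2, 104.1]
tcp_rot: [0.0, -0.368, 0.93, 0.0]
ft_force: [-3.7, -1.9, 6.0]
finger_gap: 47.0
grasp_force: 44.5
```

>>> {"op": "send_rows", "data": {
  "deltas": [0,0,0,0,0,0,0,0,0,0,0,0,0,0,0,0,0,0,0,0,0,0,0,0,0,0,0,0,0,0,0,0,0,0,0,0,0,0,0,0,0,0,0,0,0,0,0,0,0,0,0,0,0,0,0,0,0,0,0,0],
  "claw": -1
}}

```text
time_s: 24.92
eef_pos: [450.2, 335.3, 103.8]
tcp_rot: [0.0, -0.368, 0.93, 0.0]
ft_force: [1.0, -0.4, 0.5]
finger_gap: 85.6
grasp_force: 0.0
```

>>> {"op": "send_rows", "data": {
  "deltas": [0,0,-0.02,0,0,0,0,0,-0.06,0,0,0,0,0,-0.14,0,0,0,0,0,-0.24,0,0,0,0,0,-0.36,0,0,0,0,0,-0.48,0,0,0,0.1,0,-0.56,0,0,0,0.2,0,-0.6,0,0,0,0.35,0,-0.6,0,0,0,0.35,0,-0.6,0,0,0,0.35,0,-0.6,0,0,0]
}}

```text
time_s: 25.83
eef_pos: [385.3, 274.5, 255.0]
tcp_rot: [0.001, -0.367, 0.93, 0.0]
ft_force: [0.7, 0.9, 0.2]
finger_gap: 85.7
grasp_force: 0.0
```

Run:
```python
from foot import *
s=get_state();print(s["time_s"],s["eef_pos"],s["ft_force"].round(1))
c=cam("wrist");g=proj(c,[[448.3,333,108]])[0];u,A=foot(c,g,35);print(g,u,A,plane(c,[u],108))
k=cam("scene");g=proj(k,[[448.3,333,108]])[0];u2,A=foot(k,g,10);print(g,u2,A,tri(c,[u],k,[u2]))
t=cam("top");t0=pickle.load(open("top0.pkl","rb"));d=cv2.absdiff(t["color"],t0["color"]).max(2)
for n,(x,y,w,h) in dict(station=(245,150,130,90),jar=(295,135,30,30),block=(250,285,50,35),dry=(155,195,55,50),tt=(390,235,65,60)).items(): print(n,(d[y:y+h,x:x+w]>60).sum())
cv2.imwrite("pics/t3.png",t["color"])
```

```text
25.8333 [385.31976376 274.47908679 255.0330816 ] [0.7 0.9 0.2]
[313.05365839 341.34756003] [312.79327458725817, 341.8063405246632] 1645.5 [[448.71108489 333.12566769 108.        ]]
[416.63077551 191.47129963] [415.71130309575227, 187.18502519798415] 231.5 (array([443.49756026, 328.92853913, 121.1147091 ]), np.float64(2.662866587925722))
station 0
jar 0
block 0
dry 0
tt 1253
```

The bowl's foot is at (448.7, 333.1) against the place at (448.3, 333), and the other objects show no change in the top view. Handing in.

```bash
python3 -c "
from station import manip
print(manip.hand_in())"
```

```text
the job is handed in; nothing more can be done
None
```

The bar was pressed fully down with its ends level, held for about 1.3 s and let back up, then the black bowl was set mouth down within about 1 mm of where I measured the middle of the empty rack place, nothing else moved, and the job was handed in at 26 s; I viewed 11 pictures, one over the limit of 10.

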